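# Square the reel parts tray into the corner stop

### The arm

A 6-joint arm with a two-finger parallel gripper is mounted at the origin on the work surface. World frame = base frame: x ahead of the robot, y to its left, z up, the work surface at z = 0. Lengths are in m, angles in rad, forces in N, time in s.
With the tool pointing down it reaches from about 0.4 to 0.825 m from the base axis. Payload 7 kg.
Tool frame: the origin (TCP) lies on the centre line of the jaws, within the pads' length; the fingertips stand 11 mm ahead of it and the grasp point (between the pads) lies 8 mm behind it; z points along the fingers, y is the direction in which the jaws open and shut (so a half turn about z gives the same grasp; the last joint's range is limited). The gripper opens to 85 mm and grips with 20 to 120 N. Pads are 22 mm wide; open, the fingers measure 114 mm over their backs; the gripper's body (76 mm by 85 mm) begins 54 mm behind the grasp point. The pads swing forward as they close: fully open they stand 13 mm farther back than shut.
Start: joints at [1.587, 0.359, 0.012, 0, -1.224, -0.288], TCP at [0.181, 0.65, 0.217] pointing down, gripper open.
Joint ranges: [-3.07, 3.07], [-1.43, 2.12], [-1.02, 1.25], [-3.03, 1.67], [-3.05, -0], [-3.03, 3.03]. Speed limits (rad/s): [2.39, 2.39, 3.01, 3.14, 3.14, 3.14].

### API

Orientations are given as a unit quaternion [w, x, y, z].
In Python, from plant import monitor, cams, ctrl gives the robot as it stands.
- The arm moves only by the tool send_rows, never from a script. Its argument "plan" is a list of rows, each a list of 2 entries, a list of its own where there are three numbers: the shift along the tool's x, y, z in cm, then the turn, a rotation vector about the tool's x, y, z in degrees. A call has 1 to 8 rows; each row is the pose to reach, as a shift and turn from the pose commanded when the call began, along the tool's axes at that moment; what a row does not reach only later rows make up. A row lasts 1/8 s, in which the tool goes at most 62.5 mm and 10.7 degrees, less where a joint would pass 70% of its speed; a pose out of reach is approached as far as the arm can. A call with a gripper value outside its range is refused whole. "gripper" is the opening, from 0 (shut) to 1 (fully open), set as the call begins (left out, the last holds). The fingers move at their own pace and stop on an object; "grip_force" is the grip in N (left out, the last holds). Time passes only in rows, so rows that repeat a pose let the fingers close. It gives the time, the measured TCP pose, the force and the opening at its end, in the units of the state.
- monitor.read_state(): the state, without advancing time (a new reading comes with each control period).
- cams.read_camera(name): name is "scene" or "top" or "wrist"; returns the picture (400x640x3 uint8, blue, green, red); there is no depth.
- cams.camera_info(name): a dict with "fx", "fy", "cx", "cy" (pixels), "R" (3x3) and "t" (3): a world point X has camera coordinates R X + t. Camera axes: x right, y down, z forward; pixel columns grow to the right and rows downward; lengths in m; the calibration is good to about 2 mm. A picture is of the moment at which its call begins: read the wrist's pose just before it. camera_info takes no time and is no camera call; for the wrist camera it gives the pose at the moment of the call.
- ctrl.job_done(): hands the job in, once; it reports no verdict.
Trained networks look in the newest picture that a camera, given by its name, has taken for a name from the list of things; names that differ only in an ending like _2 or _b are one class to them, and where a whole thing is asked for, a point or a joint stands for the part that bears it (a point fixed in the world has none). Each returns a list of dicts, best first, with "confidence" (0 to 1); they miss things now and then, are a little off and sometimes report something else, mostly with a low value. They report only what shows in the picture. A call takes as long as a camera call.
- cams.recognise(name, camera): "location" ([column, row] in pixels, amid what is visible of it).
The state is a dict: "clock": time; "joint_pos": joint angles; "qvel": joint speeds; "joint_torque": joint torques, N m; "tool_pos": TCP position; "eef_rot": TCP orientation; "contact_force": force on the tool from outside, world axes, zero at the start; "torque": the same for the moment, N m; "opening": finger opening in m.
Only numpy, scipy, OpenCV 4.12 (cv2) and the standard library are available. Lean on these libraries where they do the work, as an engineer would, in place of code of your own. Each camera call takes 0.05 s, during which the arm holds its last target.

### The job

Push the shallow wooden tray of reel parts along the bench into the metal corner stop until it sits flush against both the long back rail and the short side arm. Only push it from outside with the fingers: do not reach into it, lift it or tip it, keep the spool in it standing and the washers in their compartment, and leave everything else on the bench where it is.

Things in the scene. Friction and masses are not known exactly. Their poses are not given: they have to be found in the camera images.
- tray: Loose shallow open tray of light wood, 100 mm (its x) by 150 mm (its y) by 30 mm high, walls 6 mm, one divider making a left (+y) and a right (-y) compartment; 0.25 to 0.5 kg plus 0.12 kg of parts. Origin: centre of its underside, z up. It starts on the open side of both bars of the stop, clear of them, turned at most about 20 degrees from the stop's axes.
- tray_far_left (a point): the tray's outer far left corner (+50, +75 mm from its origin), half-way up (15 mm)
- tray_far_right (a point): the tray's outer far right corner (+50, -75 mm), half-way up
- tray_near_left (a point): the tray's outer near left corner (-50, +75 mm), half-way up
- stop: Fixed L-shaped stop of two aluminium bars 20 mm wide, 30 mm high, turned up to 14 degrees from the world axes. Origin on the bench at the inside corner, z up. The long back rail's inner face is x = 0, from the corner 250 mm along -y; the short side arm's inner face is y = 0, from the corner 130 mm along -x. The tray goes in the quarter x < 0, y < 0.
- seat (a point): point on the bench, (-50, -75 mm) in the stop's frame, where the centre of the tray's underside lies when its far side (+x) is flush on the rail and its left side (+y) flush on the arm
- spool: chrome reel spool, flange 48 mm across, 36 mm high, standing upright in the tray's left compartment and rising about 12 mm above the rim. Origin at the centre of its underside.
- washer_big: brass drag washer, 32 mm across, 4 mm thick, lying loose in the tray's right compartment. Origin at the centre of its underside.
- washer_small: brass drag washer, 24 mm across, 4 mm thick, lying loose in the tray's right compartment. Origin at the centre of its underside.
- knob: bystander: reel handle knob standing on its foot, 32 mm across, 32 mm high, beyond the back rail or left of the side arm. Origin at the centre of its underside.
- jar: bystander: small grease jar, 44 mm across, 35 mm high, left of the side arm or beyond the back rail. Origin at the centre of its underside.
- bail: bystander: steel bail arm, a flat wire bow about 66 x 70 mm and 6 mm thick, lying past the right-hand end of the rail. Origin about its middle.
- old_spool: bystander: black plastic spool, 52 mm across, 31 mm high, standing beyond the back rail. Origin at the centre of its underside.
- reel: bystander: black graphite spinning reel lying on its side, about 130 x 110 mm and 76 mm high, far to the left. Origin under its housing.
- oil: bystander: oil bottle, 36 mm across, 100 mm high, far to the right. Origin at the centre of its underside.
- driver: bystander: screwdriver, 160 mm long, lying far to the right. Origin under its middle.

How it is judged:
By the outcome, as a careful person would: the job done as asked, in the order asked, and still so for the second after the job is handed in, with the robot touching nothing.
It also fails if it takes over 58 s, if anything falls off the work surface, if the arm or the gripper's body presses on something with over 40 N, if the wrist force passes 120 N, or if a joint passes its speed limit or range.

## Working session

There is one attempt and no reset: what is moved stays moved. The work goes in short steps, Python scripts to look and compute and a tool call to move; the robot and the scene stay as the last step left them, time stands still between calls to the robot, and variables do not carry over. Pictures are saved under pics/ and viewed, and the job is handed in when it is done.

Besides the shell and the picture viewer there is one more tool, called after ">>>" by a JSON object that holds its "api" and its "payload". send_rows: Moves the arm, as the interface text tells. Its arguments: {"type":"object","properties":{"plan":{"type":"array","items":{"type":"array"}},"gripper":{"type":"number"},"grip_force":{"type":"number"}},"required":["plan"]}

```bash
mkdir -p pics; ls; python3 - <<'E'
from plant import monitor,cams,ctrl
import cv2
s=monitor.read_state();print(s)
for n in ["scene","top"]:
    im=cams.read_camera(n);cv2.imwrite(f"pics/{n}0.png",im)
    i=cams.camera_info(n);print(n,i)
    for t in ["tray","stop","spool"]:
        print(t,cams.recognise(t,n)[:2])
for t in ["tray_far_left","tray_far_right","tray_near_left"]:
    print(t,cams.recognise(t,"top")[:2])
E
```

```text
pics
{'clock': 0.0, 'joint_pos': array([ 1.58708693e+00,  3.59388286e-01,  1.10591088e-02, -3.49130023e-04,
       -1.22410294e+00, -2.88127447e-01]), 'qvel': array([-0.00068656,  0.00013865,  0.00186622, -0.00049896, -0.00048023,
        0.00066583]), 'joint_torque': array([-1.12192170e-04, -5.83314192e+01,  2.93408382e+01,  6.93627208e+00,
       -6.06054164e-03,  7.35144084e-06]), 'tool_pos': array([0.18111295, 0.64972204, 0.21636309]), 'eef_rot': array([ 8.33325007e-04,  9.90768901e-01, -1.35559174e-01, -3.82215727e-05]), 'contact_force': array([ 0.42976786, -0.02870294, -0.06903904]), 'torque': array([0.01987823, 0.01605205, 0.02778395]), 'opening': 0.085528311256363}
scene {'fx': 467.98692674218813, 'fy': 467.98692674218813, 'cx': 316.553662851505, 'cy': 201.48863506624954, 'R': array([[-0.75660647,  0.65351249, -0.0216351 ],
       [ 0.39404247,  0.42929998, -0.81266971],
       [-0.52180186, -0.62339631, -0.58232282]]), 't': array([ 0.47686472, -0.17546428,  1.71171797])}
tray [{'location': [340.2, 197.4], 'confidence': 0.65}]
stop [{'location': [323.8, 231.0], 'confidence': 0.6}]
spool [{'location': [340.2, 205.0], 'confidence': 0.59}]
top {'fx': 413.51799677777313, 'fy': 413.51799677777313, 'cx': 314.6949211190386, 'cy': 203.81115738617575, 'R': array([[ 0.00332261, -0.99996087,  0.00819915],
       [-0.98916646, -0.00448985, -0.14672955],
       [ 0.14676062, -0.0076228 , -0.98914267]]), 't': array([-0.0348502 ,  0.5817429 ,  1.09562063])}
tray [{'location': [316.5, 231.2], 'confidence': 0.62}]
stop [{'location': [289.6, 183.2], 'confidence': 0.71}]
spool [{'location': [307.3, 220.6], 'confidence': 0.61}, {'location': [313.2, 229.7], 'confidence': 0.6}]
tray_far_left [{'location': [315.0, 231.1], 'confidence': 0.81}]
tray_far_right [{'location': [316.6, 230.3], 'confidence': 0.91}]
tray_near_left [{'location': [315.1, 231.4], 'confidence': 0.8}, {'location': [244.4, 185.6], 'confidence': 0.5}]
```

```bash
python3 - <<'E'
import cv2
a=cv2.imread("pics/top0.png")
cv2.imwrite("pics/top0c.png",cv2.resize(a[120:300,200:440],None,fx=3.33,fy=3.33,interpolation=cv2.INTER_CUBIC))
E
```

```text
(no output)
```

View pics/top0.png

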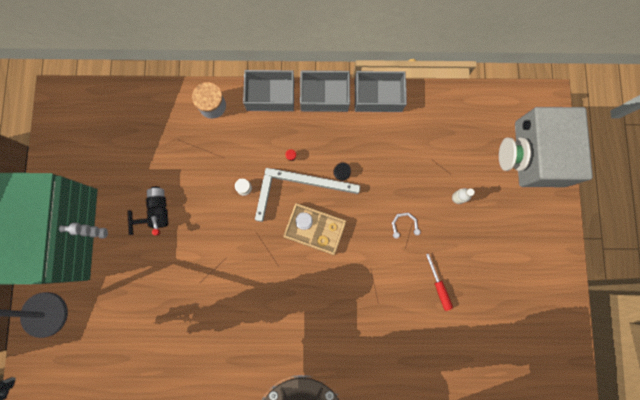

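View pics/scene0.png

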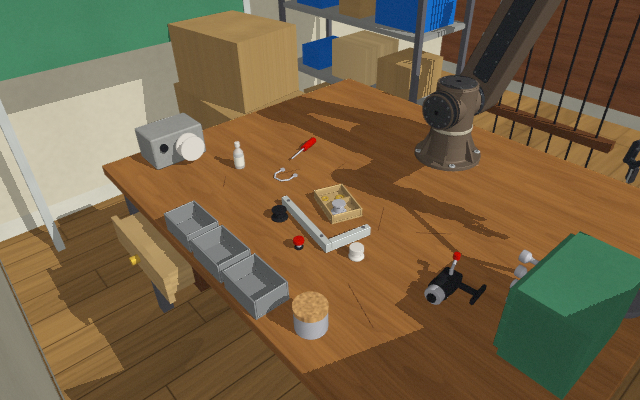

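View pics/top0c.png

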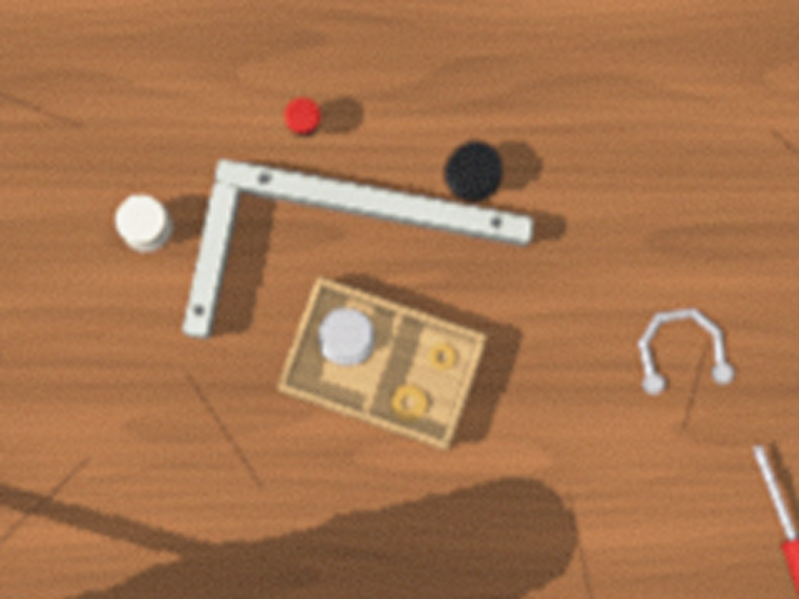

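```bash
cat > h.py <<'E'
import numpy as np
from plant import monitor,cams,ctrl
from scipy.optimize import least_squares
from scipy.spatial.transform import Rotation as Ro
def proj(i,X):
    c=np.atleast_2d(X)@i["R"].T+i["t"]; return np.c_[i["fx"]*c[:,0]/c[:,2]+i["cx"],i["fy"]*c[:,1]/c[:,2]+i["cy"]]
def unproj(i,uv,z):
    uv=np.atleast_2d(uv); d=np.c_[(uv[:,0]-i["cx"])/i["fx"],(uv[:,1]-i["cy"])/i["fy"],np.ones(len(uv))]@i["R"]
    C=-i["R"].T@i["t"]; return C+d*((z-C[2])/d[:,2])[:,None]
def fit(i,uv,model,x0):
    uv=np.asarray(uv,float);model=np.asarray(model,float)
    def W(p):
        c,s=np.cos(p[2]),np.sin(p[2]); return np.c_[p[0]+c*model[:,0]-s*model[:,1],p[1]+s*model[:,0]+c*model[:,1],model[:,2]]
    r=least_squares(lambda p:(proj(i,W(p))-uv).ravel(),x0); return r.x,r.fun.reshape(-1,2)
TR=[[.05,.075,.03],[.05,-.075,.03],[-.05,.075,.03],[-.05,-.075,.03]]
ST=[[.02,.02,.03],[.02,-.25,.03],[0,-.25,.03],[-.13,.02,.03],[-.13,0,.03]]
E
python3 - <<'E'
from h import *
i=cams.camera_info("top"); o=lambda a:(np.array(a)+.5)/3.3333-.5+[200,120]
t,r=fit(i,o([[320,279],[486,335],[279,388],[447,449]]),TR,[.5,0,0]);print(t,np.degrees(t[2]),r)
s,r=fit(i,o([[218,159],[532,215],[528,245],[183,332],[208,336]]),ST,[.6,.1,0]);print(s,np.degrees(s[2]),r)
print(proj(i,[[.181,.65,.217],[0.181,.65,.35]]),unproj(i,[[95,185],[85,230],[0,175],[97,285]],.1))
for n,z in [("knob",.03),("jar",.03),("old_spool",.03),("oil",.1),("bail",0)]:
    l=cams.recognise(n,"top"); 
    if l: print(n,l[0],unproj(i,[l[0]["location"]],z))
E
```

```text
[ 0.51535065 -0.03240513 -0.33577826] -19.23867725008496 [[-0.54963555 -0.85579218]
 [ 0.59495094  0.21094115]
 [-0.58072869  0.31427578]
 [ 0.53165954  0.28851127]]
[ 0.66374488  0.09090433 -0.18369971] -10.525217941347108 [[ 0.26474169  0.01700028]
 [ 0.34915367  0.8577934 ]
 [ 0.33409856 -1.24879311]
 [-0.25832264  0.10099378]
 [-0.67406373  0.24472723]]
[[  2.03431266 372.38454958]
 [-50.72817248 390.68089229]] [[0.62064802 0.54377648 0.1       ]
 [0.50247648 0.55988844 0.1       ]
 [0.64613283 0.79421749 0.1       ]
 [0.36329708 0.51789979 0.1       ]]
jar {'location': [243.4, 187.5], 'confidence': 0.77} [[0.62904351 0.16697023 0.03      ]]
old_spool {'location': [342.8, 172.7], 'confidence': 0.67} [[ 0.67282088 -0.11158996  0.03      ]]
oil {'location': [462.6, 195.5], 'confidence': 0.77} [[ 0.59729    -0.42106055  0.1       ]]
bail {'location': [398.0, 233.8], 'confidence': 0.72} [[ 0.50344278 -0.26920373  0.        ]]
```

```bash
python3 - <<'E'
from h import *
import cv2
cv2.imwrite("pics/w0.png",cams.read_camera("wrist"))
E
```

```text
(no output)
```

View pics/w0.png

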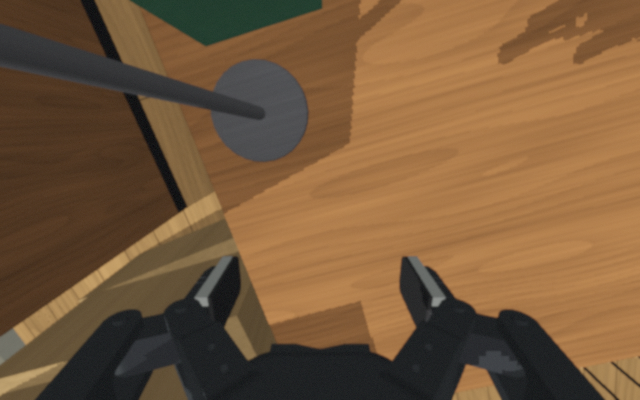

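```bash
cat >> h.py <<'E'
def heading(s):
    q=s["eef_rot"];R=Ro.from_quat([q[1],q[2],q[3],q[0]]).as_matrix();return R,np.degrees(np.arctan2(R[1,0],R[0,0]))
def to(pos,h):
    s=monitor.read_state();R,hd=heading(s);d=R.T@(np.array(pos)-s["tool_pos"])*100
    h0=np.radians(h);T=np.array([[np.cos(h0),np.sin(h0),0],[np.sin(h0),-np.cos(h0),0],[0,0,-1]])
    rv=np.degrees(Ro.from_matrix(R.T@T).as_rotvec())
    print("t",s["clock"],"pos",s["tool_pos"].round(4),"hd",round(hd,2),"F",s["contact_force"].round(1),"j",s["joint_pos"].round(2),"->cm",d.round(2),"rv",rv.round(2))
E
python3 -c "
from h import *
to((.36,.30,.217),-19.2);to((.435,-.004,.15),-19.2)"
```

```text
t 0.85 pos [0.1812 0.6502 0.2173] hd -15.58 F [-0.5  0.1  0.7] j [ 1.59  0.36  0.01 -0.   -1.22 -0.29] ->cm [26.62 28.93  0.03] rv [-0.    0.    3.62]
t 0.85 pos [0.1812 0.6502 0.2173] hd -15.58 F [-0.5  0.1  0.7] j [ 1.59  0.36  0.01 -0.   -1.22 -0.29] ->cm [42.01 56.2   6.73] rv [-0.    0.    3.62]
```

>>> {"api": "send_rows", "payload": {"plan": [[[2.5,5,0],[0,0,0]],[[4.5,10,0],[0,0,0]],[[8,14.5,0],[0,0,0]],[[12,19,0],[0,0,0]],[[17,23,0],[0,0,2]],[[22,26,0],[0,0,3]],[[26.5,29,0],[0,0,3.6]],[[26.6,29,0],[0,0,3.6]]], "gripper": 0.7}}

```text
clock: 1.85
tool_pos: [0.3611, 0.2969, 0.2176]
eef_rot: [-0.0, 0.986, -0.169, 0.0]
contact_force: [-0.3, 0.6, -0.2]
opening: 0.0595
```

```bash
python3 -c "
from h import *
to((.435,-.004,.15),-19.2)"
```

```text
t 1.85 pos [0.3611 0.2969 0.2176] hd -19.43 F [-0.3  0.6 -0.2] j [ 1.11  0.01 -0.43  0.   -1.14  0.12] ->cm [16.97 25.93  6.75] rv [-0.03 -0.01 -0.23]
```

>>> {"api": "send_rows", "payload": {"plan": [[[3,5,0],[0,0,0]],[[6,10,0],[0,0,0]],[[9,14.5,1.5],[0,0,0]],[[12,18.5,3],[0,0,0]],[[14.5,22,4.5],[0,0,0]],[[17,26,6],[0,0,0]],[[17,26,6.7],[0,0,0]],[[17,26,6.7],[0,0,0]]]}}

```text
clock: 2.85
tool_pos: [0.4347, -0.0017, 0.15]
eef_rot: [0.0, 0.986, -0.167, -0.0]
contact_force: [-0.0, 0.5, 0.7]
opening: 0.0601
```

```bash
python3 - <<'E'
from h import *
import cv2
to((.435,-.004,.02),-19.2)
cv2.imwrite("pics/w1.png",cams.read_camera("wrist")); i=cams.camera_info("wrist")
import pickle;pickle.dump(i,open("w1.pkl","wb"))
E
```

```text
t 2.85 pos [ 0.4347 -0.0017  0.15  ] hd -19.2 F [-0.   0.5  0.7] j [ 0.45  0.01 -0.59 -0.   -0.97  0.78] ->cm [ 0.12  0.2  13.  ] rv [ 0.03  0.03 -0.  ]
```

View pics/w1.png

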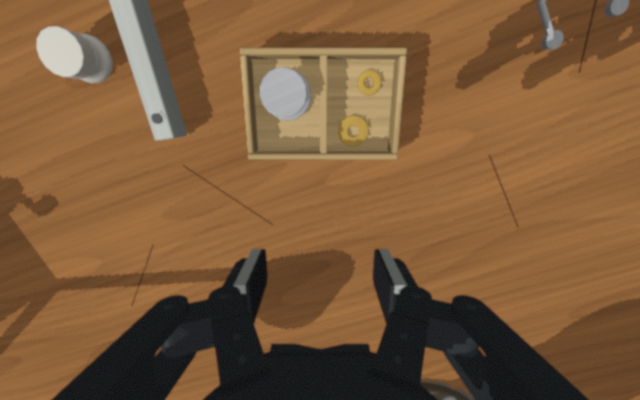

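```bash
python3 - <<'E'
from h import *
import pickle
i=pickle.load(open("w1.pkl","rb"))
t,r=fit(i,[[241,49],[406,49],[248,158.5],[397,158.5]],TR,[.5,0,-.3]);print(t,np.degrees(t[2]),r.round(1))
print(unproj(i,[[187,134],[155,140]],.03))
s=np.array([.66374,.0909,-.1837]);c,q=np.cos(s[2]),np.sin(s[2])
for p in [(-.13,0),(-.13,.02)]: print(s[0]+c*p[0]-q*p[1],s[1]+q*p[0]+c*p[1])
E
```

```text
[ 0.51574637 -0.03350739 -0.33471378] -19.17768704514849 [[-2.2 -1.5]
 [ 1.8 -1.1]
 [-0.3  1.8]
 [ 0.8  2. ]]
[[0.53583383 0.09912041 0.03      ]
 [0.54095097 0.1313059  0.03      ]]
0.5359273084381917 0.11464691297255439
0.5395806796647385 0.13431040398206334
```

>>> {"api": "send_rows", "payload": {"plan": [[[0,0.3,5],[0,0,0]],[[0,0.3,9],[0,0,0]],[[0,0.3,11],[0,0,0]],[[0,0.3,12],[0,0,0]],[[0,0.3,12.5],[0,0,0]],[[0,0.3,12.7],[0,0,0]],[[0,0.3,12.9],[0,0,0]],[[0,0.3,13.1],[0,0,0]]]}}

```text
clock: 3.9
tool_pos: [0.4342, -0.0047, 0.0197]
eef_rot: [-0.0, 0.986, -0.167, 0.0]
contact_force: [0.2, -0.5, 0.3]
opening: 0.0601
```

```bash
python3 - <<'E'
from h import *
import cv2
to((.435,-.004,.02),-19.2)
cv2.imwrite("pics/w2.png",cams.read_camera("wrist"))
a=cams.read_camera("scene"); cv2.imwrite("pics/s2.png",cv2.resize(a[130:290,260:460],None,fx=4,fy=3.7,interpolation=2))
E
```

```text
t 3.9 pos [ 0.4342 -0.0047  0.0197] hd -19.18 F [ 0.2 -0.5  0.3] j [ 0.45  0.21 -0.75  0.   -0.61  0.79] ->cm [ 0.06 -0.09 -0.03] rv [-0.04 -0.05  0.02]
```

View pics/w2.png

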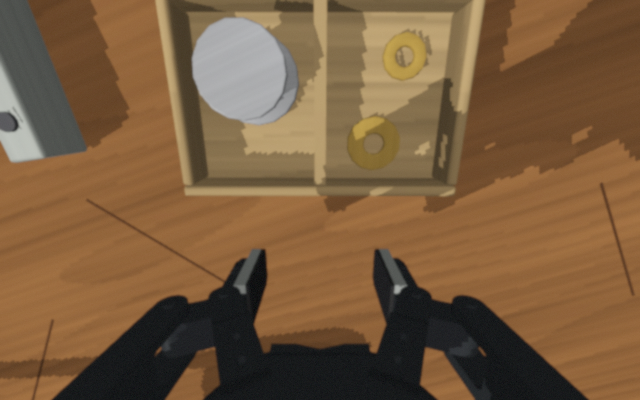

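View pics/s2.png

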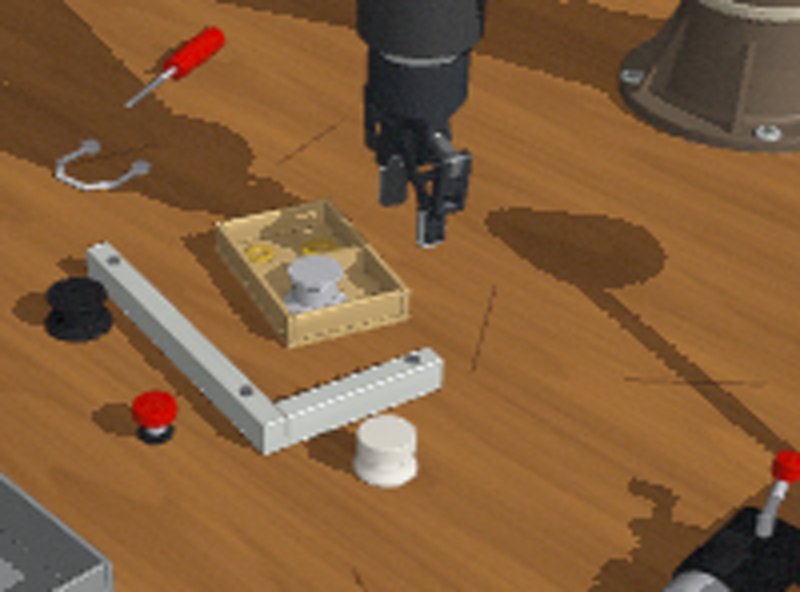

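```bash
cat >> h.py <<'E'
S=np.array([.66374,.0909,np.radians(-10.53)])
def sw(x,y,z=.02):
    c,q=np.cos(S[2]),np.sin(S[2]);return (S[0]+c*x-q*y,S[1]+q*x+c*y,z)
def ws(p):
    c,q=np.cos(S[2]),np.sin(S[2]);d=np.array(p[:2])-S[:2];return np.array([c*d[0]+q*d[1],-q*d[0]+c*d[1]])
E
python3 -c "
from h import *
s=monitor.read_state();print(ws(s['tool_pos']),ws((.5155,-.033)))
for x in (-.19,-.17,-.161): print(sw(x,-.142)); to(sw(x,-.142,.0185),-10.5)"
```

```text
[-0.20850099 -0.13615167] [-0.12310078 -0.14890435]
(np.float64(0.45098917556666007), np.float64(-0.013986065342037501), 0.02)
t 4.0 pos [ 0.4339 -0.0049  0.0194] hd -19.19 F [-0.6 -0.4 -1.3] j [ 0.45  0.21 -0.75 -0.   -0.61  0.79] ->cm [1.92 0.3  0.09] rv [-0.01 -0.01 -8.69]
(np.float64(0.47065236265641686), np.float64(-0.017641071973114972), 0.02)
t 4.0 pos [ 0.4339 -0.0049  0.0194] hd -19.19 F [-0.6 -0.4 -1.3] j [ 0.45  0.21 -0.75 -0.   -0.61  0.79] ->cm [ 3.89 -0.    0.09] rv [-0.01 -0.01 -8.69]
(np.float64(0.47950079684680746), np.float64(-0.019285824957099837), 0.02)
t 4.0 pos [ 0.4339 -0.0049  0.0194] hd -19.19 F [-0.6 -0.4 -1.3] j [ 0.45  0.21 -0.75 -0.   -0.61  0.79] ->cm [ 4.78 -0.14  0.09] rv [-0.01 -0.01 -8.69]
```

>>> {"api": "send_rows", "payload": {"plan": [[[0.8,0,0.1],[0,0,0]],[[1.6,0,0.1],[0,0,0]],[[2.2,0,0.1],[0,0,0]],[[2.6,0,0.1],[0,0,0]],[[3.0,0,0.1],[0,0,0]],[[3.4,0,0.1],[0,0,0]],[[3.8,0,0.1],[0,0,0]],[[4.0,0,0.1],[0,0,0]]]}}

```text
clock: 5.0
tool_pos: [0.4718, -0.018, 0.0183]
eef_rot: [-0.0, 0.986, -0.167, 0.0]
contact_force: [-0.2, -0.3, 0.9]
opening: 0.0597
```

```bash
python3 - <<'E'
from h import *
import cv2
s=monitor.read_state();print(ws(s['tool_pos']))
for x in (-.13,-.121,-.111): to(sw(x,-.145,.0185),-10.5)
cv2.imwrite("pics/w3.png",cams.read_camera("wrist"))
E
```

```text
[-0.16877706 -0.14213745]
t 5.0 pos [ 0.4718 -0.018   0.0183] hd -19.18 F [-0.2 -0.3  0.9] j [ 0.38  0.26 -0.67  0.   -0.63  0.86] ->cm [ 3.88 -0.3  -0.02] rv [-0.   -0.   -8.68]
t 5.0 pos [ 0.4718 -0.018   0.0183] hd -19.18 F [-0.2 -0.3  0.9] j [ 0.38  0.26 -0.67  0.   -0.63  0.86] ->cm [ 4.77 -0.44 -0.02] rv [-0.   -0.   -8.68]
t 5.0 pos [ 0.4718 -0.018   0.0183] hd -19.18 F [-0.2 -0.3  0.9] j [ 0.38  0.26 -0.67  0.   -0.63  0.86] ->cm [ 5.76 -0.59 -0.02] rv [-0.   -0.   -8.68]
```

View pics/w3.png

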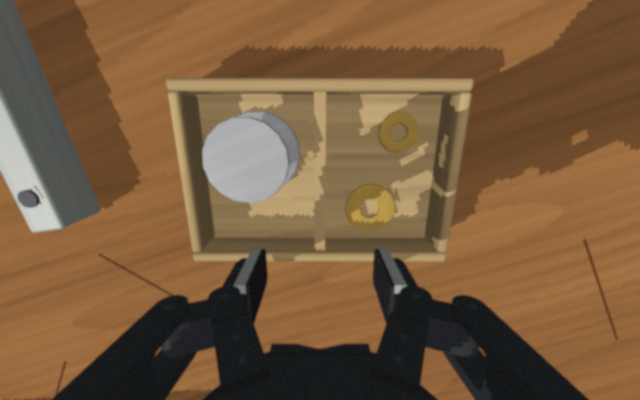

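```bash
python3 - <<'E'
from h import *
i=cams.camera_info("wrist")
t,r=fit(i,[[168,79],[474,79],[196,262],[444,262]],TR,[.5,0,-.3]);print(t,np.degrees(t[2]),r.round(1),ws(t))
s=monitor.read_state();print(ws(s['tool_pos']), s['clock'])
E
```

```text
[ 0.51533086 -0.03448544 -0.33513598] -19.201877370501176 [[-4.3 -0.6]
 [ 3.8 -0.1]
 [-3.1  1.9]
 [ 3.7  2.2]] [-0.1229956  -0.15039568]
[-0.16865794 -0.14211664] 5.05
```

```bash
python3 - <<'E'
from h import *
import cv2
a=cams.read_camera("scene"); cv2.imwrite("pics/s3.png",cv2.resize(a[150:270,270:430],None,fx=5,fy=5,interpolation=2))
a=cams.read_camera("top"); cv2.imwrite("pics/t3.png",cv2.resize(a[150:270,230:390],None,fx=5,fy=5,interpolation=2))
E
```

```text
(no output)
```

View pics/s3.png

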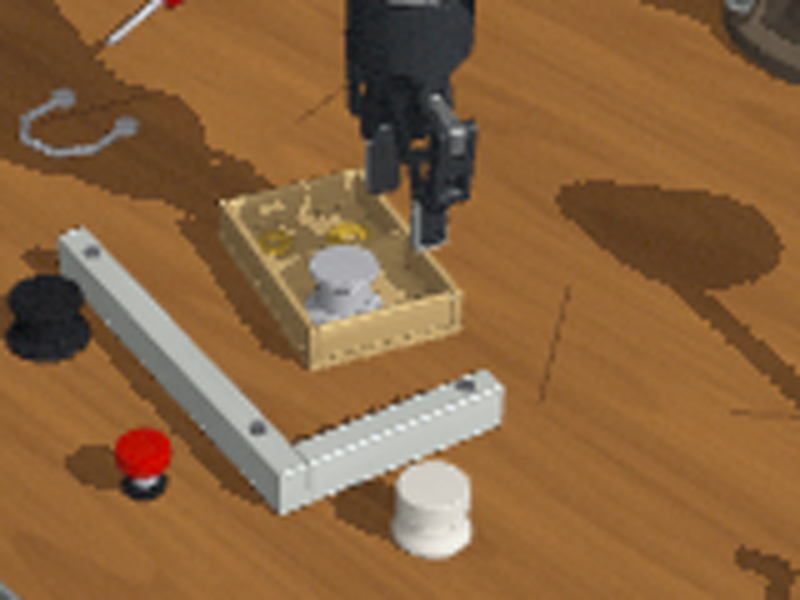

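View pics/t3.png

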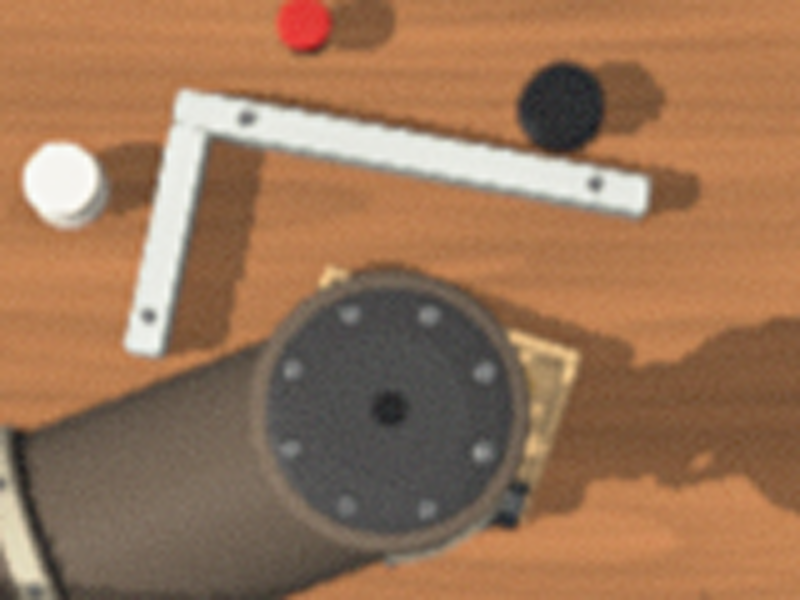

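```bash
python3 - <<'E'
from h import *
import cv2
i=cams.camera_info("wrist");s=monitor.read_state();R,_=heading(s);p=s["tool_pos"]
for z in (-.02,-.008,-.004,0,.011):
  for x in (-.011,0,.011): print(z,x,proj(i,p+R@[x,.030,z]).round(0),proj(i,p+R@[x,-.030,z]).round(0))
a=cams.read_camera("scene"); cv2.imwrite("pics/s4.png",cv2.resize(a[165:225,330:390],None,fx=10,fy=10,interpolation=0))
a=cams.read_camera("wrist"); cv2.imwrite("pics/w4.png",cv2.resize(a[210:310,200:440],None,fx=3.3,fy=3.3,interpolation=2))
E
```

```text
-0.02 -0.011 [[371. 283.]] [[265. 283.]]
-0.02 0 [[372. 266.]] [[264. 266.]]
-0.02 0.011 [[373. 248.]] [[263. 248.]]
-0.008 -0.011 [[367. 272.]] [[269. 272.]]
-0.008 0 [[368. 256.]] [[268. 255.]]
-0.008 0.011 [[369. 239.]] [[267. 239.]]
-0.004 -0.011 [[366. 268.]] [[270. 268.]]
-0.004 0 [[367. 252.]] [[269. 252.]]
-0.004 0.011 [[368. 236.]] [[268. 236.]]
0 -0.011 [[365. 265.]] [[271. 265.]]
0 0 [[366. 249.]] [[270. 249.]]
0 0.011 [[367. 233.]] [[269. 233.]]
0.011 -0.011 [[363. 257.]] [[274. 256.]]
0.011 0 [[364. 242.]] [[273. 242.]]
0.011 0.011 [[364. 226.]] [[272. 226.]]
```

View pics/s4.png

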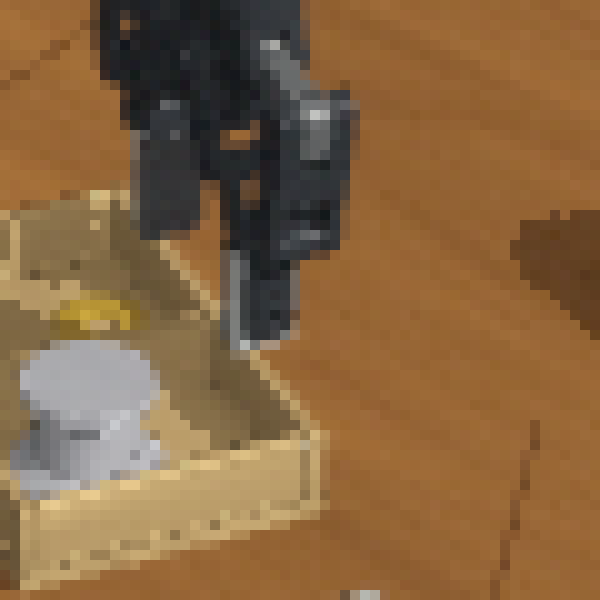

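View pics/w4.png

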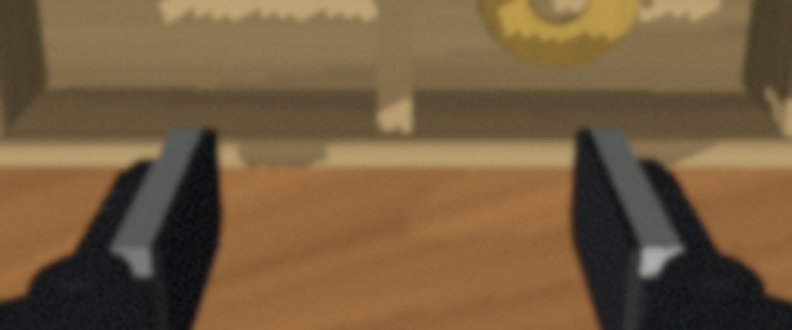

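>>> {"api": "send_rows", "payload": {"plan": [[[-1,0,0],[0,0,0]],[[-2.2,0,0],[0,0,0]],[[-3.2,0,0],[0,0,0]],[[-3.2,0,0.4],[0,0,0]],[[-3.2,0,0.8],[0,0,0]],[[-3.2,0,1.0],[0,0,0]],[[-3.2,0,1.0],[0,0,0]]]}}

```text
clock: 6.12
tool_pos: [0.4414, -0.0076, 0.008]
eef_rot: [0.0, 0.986, -0.167, -0.0]
contact_force: [0.5, 0.4, -0.0]
opening: 0.0598
```

```bash
python3 - <<'E'
from h import *
import cv2
to((.435,-.004,.02),-19.2)
i=cams.camera_info("wrist")
cv2.imwrite("pics/w5.png",cams.read_camera("wrist"))
s=monitor.read_state();p=s["tool_pos"];R,_=heading(s)
print("grip centre on bench vs",(-i["R"].T@i["t"]-p).round(4), R.T@(-i["R"].T@i["t"]-p))
a=cams.read_camera("scene"); cv2.imwrite("pics/s5.png",cv2.resize(a[145:225,320:400],None,fx=7,fy=7,interpolation=0))
j=cams.camera_info("scene")
print([proj(j,p+R@[0,y,z]).round(1) for y in (-.035,.035) for z in (-.02,0,.011)])
E
```

```text
t 6.125 pos [ 0.4414 -0.0076  0.008 ] hd -19.19 F [ 0.5  0.4 -0. ] j [ 0.43  0.24 -0.75  0.   -0.58  0.8 ] ->cm [-0.72 -0.13 -1.2 ] rv [0.03 0.03 0.01]
grip centre on bench vs [ 0.075  -0.0268  0.1555] [ 0.07962475  0.00075233 -0.15552273]
[array([[365.3, 198.6]]), array([[365. , 203.9]]), array([[364.9, 206.7]]), array([[355.5, 187. ]]), array([[355.3, 192.1]]), array([[355.2, 194.9]])]
```

View pics/s5.png

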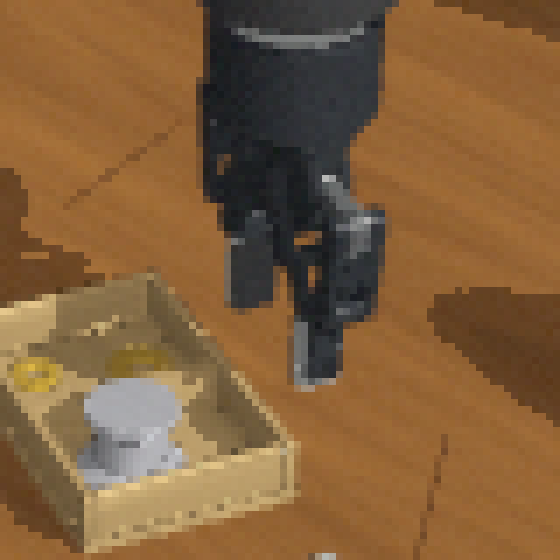

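View pics/w5.png

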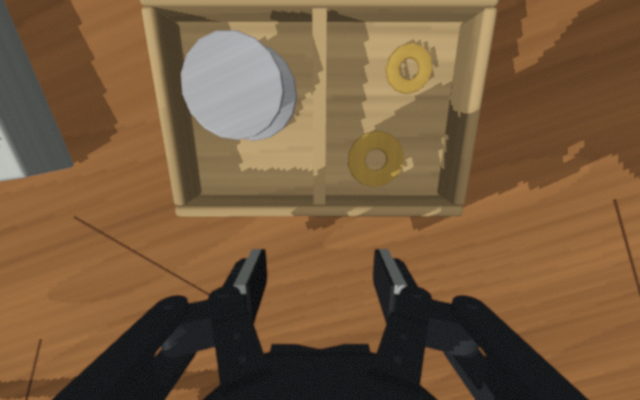

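>>> {"api": "send_rows", "payload": {"plan": [[[0,0,0.3],[0,0,0]],[[0,0,0.6],[0,0,0]],[[0,0,0.8],[0,0,0]],[[0,0,1.0],[0,0,0]],[[0,0,1.0],[0,0,0]]]}}

```text
clock: 6.85
tool_pos: [0.4412, -0.0075, -0.0019]
eef_rot: [0.0, 0.986, -0.167, -0.0]
contact_force: [0.5, 0.0, 0.8]
opening: 0.0599
```

```bash
python3 - <<'E'
from h import *
import cv2
to((.435,-.004,.02),-19.2)
s=monitor.read_state();p=s["tool_pos"];R,_=heading(s)
a=cams.read_camera("scene"); cv2.imwrite("pics/s6.png",cv2.resize(a[145:225,320:400],None,fx=7,fy=7,interpolation=0))
j=cams.camera_info("scene")
print([proj(j,p+R@[0,y,z]).round(1) for y in (-.035,.035) for z in (-.02,0,.011)])
E
```

```text
t 6.85 pos [ 0.4412 -0.0075 -0.0019] hd -19.17 F [0.5 0.  0.8] j [ 0.43  0.26 -0.76  0.   -0.55  0.8 ] ->cm [-0.71 -0.12 -2.19] rv [0.02 0.02 0.03]
[array([[365.2, 201.2]]), array([[365. , 206.4]]), array([[364.8, 209.3]]), array([[355.4, 189.6]]), array([[355.3, 194.7]]), array([[355.2, 197.5]])]
```

View pics/s6.png

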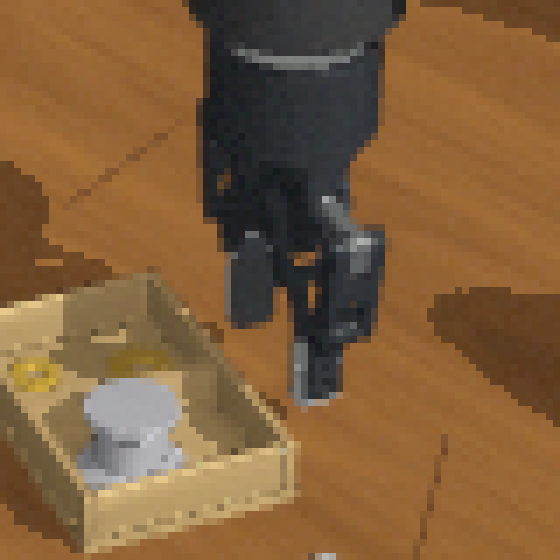

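```bash
python3 - <<'E'
from h import *
s=monitor.read_state();print(ws(s['tool_pos']))
for x in (-.15,-.13,-.121,-.111): to(sw(x,-.145,-.005),-10.5)
E
```

```text
[-0.2007471  -0.13736155]
t 6.9 pos [ 0.4413 -0.0075 -0.0018] hd -19.17 F [-0.2  1.5  0.1] j [ 0.43  0.26 -0.76  0.   -0.55  0.8 ] ->cm [ 5.13 -0.01  0.32] rv [ 0.01  0.01 -8.67]
t 6.9 pos [ 0.4413 -0.0075 -0.0018] hd -19.17 F [-0.2  1.5  0.1] j [ 0.43  0.26 -0.76  0.   -0.55  0.8 ] ->cm [ 7.11 -0.31  0.32] rv [ 0.01  0.01 -8.67]
t 6.9 pos [ 0.4413 -0.0075 -0.0018] hd -19.17 F [-0.2  1.5  0.1] j [ 0.43  0.26 -0.76  0.   -0.55  0.8 ] ->cm [ 8.   -0.44  0.32] rv [ 0.01  0.01 -8.67]
t 6.9 pos [ 0.4413 -0.0075 -0.0018] hd -19.17 F [-0.2  1.5  0.1] j [ 0.43  0.26 -0.76  0.   -0.55  0.8 ] ->cm [ 8.99 -0.59  0.32] rv [ 0.01  0.01 -8.67]
```

>>> {"api": "send_rows", "payload": {"plan": [[[0.7,0,0.2],[0,0,0]],[[1.3,0,0.3],[0,0,0]],[[1.7,0,0.3],[0,0,0]],[[2.1,0,0.3],[0,0,0]],[[2.5,0,0.3],[0,0,0]],[[2.9,0,0.3],[0,0,0]],[[3.2,0,0.3],[0,0,0]],[[3.4,0,0.3],[0,0,0]]]}}

```text
clock: 7.9
tool_pos: [0.4715, -0.0192, -0.005]
eef_rot: [0.001, 0.986, -0.167, -0.002]
contact_force: [-7.1, 3.2, 4.9]
opening: 0.0595
```

```bash
python3 - <<'E'
from h import *
import cv2
s=monitor.read_state();print(ws(s['tool_pos']))
for x in (-.13,-.121,-.111): to(sw(x,-.145,-.005),-10.5)
cv2.imwrite("pics/w7.png",cams.read_camera("wrist"))
a=cams.read_camera("scene"); cv2.imwrite("pics/s7.png",cv2.resize(a[150:270,270:430],None,fx=5,fy=5,interpolation=2))
E
```

```text
[-0.16886284 -0.1433919 ]
t 7.9 pos [ 0.4715 -0.0192 -0.005 ] hd -19.22 F [-7.1  3.2  4.9] j [ 0.38  0.31 -0.69 -0.   -0.58  0.86] ->cm [ 3.87 -0.43 -0.01] rv [ 0.09  0.19 -8.72]
t 7.9 pos [ 0.4715 -0.0192 -0.005 ] hd -19.22 F [-7.1  3.2  4.9] j [ 0.38  0.31 -0.69 -0.   -0.58  0.86] ->cm [ 4.76 -0.56 -0.02] rv [ 0.09  0.19 -8.72]
t 7.9 pos [ 0.4715 -0.0192 -0.005 ] hd -19.22 F [-7.1  3.2  4.9] j [ 0.38  0.31 -0.69 -0.   -0.58  0.86] ->cm [ 5.74 -0.72 -0.02] rv [ 0.09  0.19 -8.72]
```

View pics/w7.png

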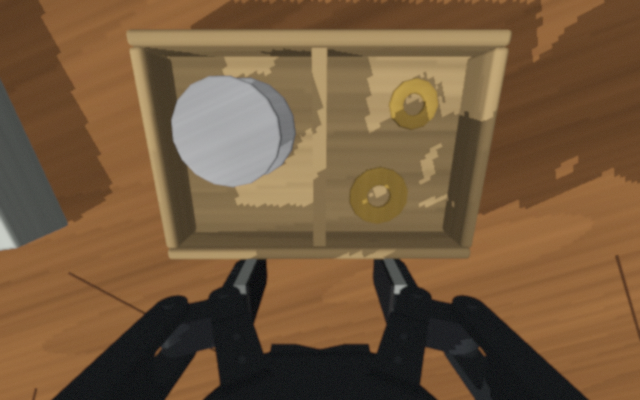

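View pics/s7.png

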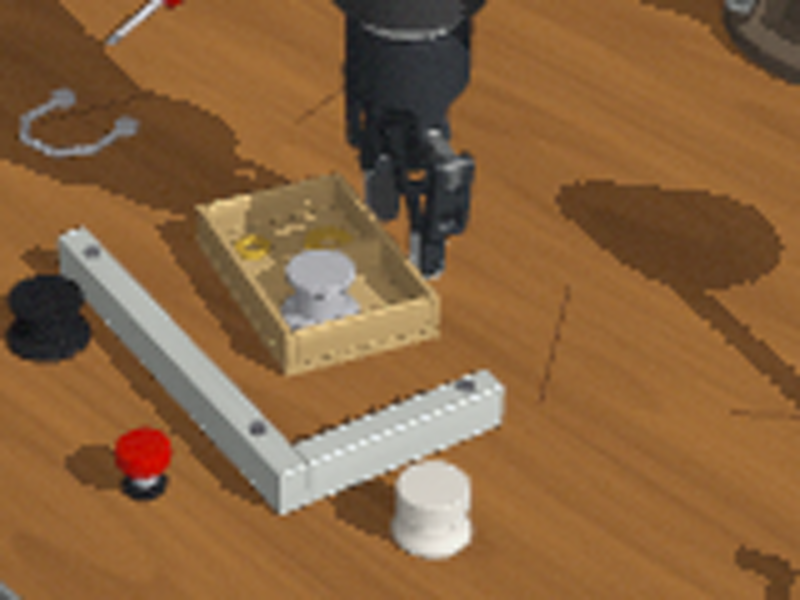

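>>> {"api": "send_rows", "payload": {"plan": [[[0.6,-0.05,-0.2],[0,0,-1.2]],[[1.2,-0.1,-0.2],[0,0,-2.4]],[[1.8,-0.2,-0.2],[0,0,-3.6]],[[2.4,-0.25,-0.2],[0,0,-4.8]],[[3.0,-0.3,-0.2],[0,0,-6]],[[3.6,-0.4,-0.2],[0,0,-7.2]],[[4.1,-0.5,-0.2],[0,0,-8.2]],[[4.4,-0.5,-0.2],[0,0,-8.7]]]}}

```text
clock: 9.0
tool_pos: [0.5163, -0.0287, -0.0029]
eef_rot: [0.0, 0.996, -0.091, -0.001]
contact_force: [-4.7, 0.6, 2.0]
opening: 0.0599
```

```bash
python3 - <<'E'
from h import *
import cv2
s=monitor.read_state();print(ws(s['tool_pos']))
for x in (-.121,-.111): to(sw(x,-.145,-.005),-10.5)
cv2.imwrite("pics/w8.png",cams.read_camera("wrist"))
E
```

```text
[-0.12307106 -0.14453905]
t 9.0 pos [ 0.5163 -0.0287 -0.0029] hd -10.44 F [-4.7  0.6  2. ] j [ 0.32  0.36 -0.59 -0.   -0.62  1.06] ->cm [0.21 0.05 0.21] rv [0.04 0.08 0.06]
t 9.0 pos [ 0.5163 -0.0287 -0.0029] hd -10.44 F [-4.7  0.6  2. ] j [ 0.32  0.36 -0.59 -0.   -0.62  1.06] ->cm [1.21 0.05 0.21] rv [0.04 0.08 0.06]
```

View pics/w8.png

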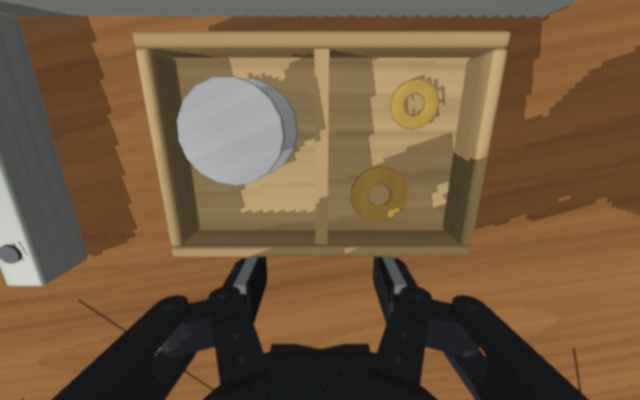

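>>> {"api": "send_rows", "payload": {"plan": [[[0.4,0,0],[0,0,0]],[[0.7,0,0],[0,0,0]],[[0.85,0,0],[0,0,0]],[[0.95,0,0],[0,0,0]],[[1.05,0,0],[0,0,0]]]}}

```text
clock: 9.68
tool_pos: [0.5271, -0.0302, -0.0027]
eef_rot: [-0.0, 0.996, -0.091, 0.0]
contact_force: [-2.2, 0.9, -2.0]
opening: 0.0595
```

```bash
python3 - <<'E'
from h import *
import cv2
s=monitor.read_state();print(ws(s['tool_pos']))
for x in (-.121,-.111): to(sw(x,-.145,-.003),-10.5)
cv2.imwrite("pics/w9.png",cams.read_camera("wrist")[:250])
E
```

```text
[-0.11223437 -0.14404143]
t 9.675 pos [ 0.5271 -0.0302 -0.0027] hd -10.47 F [-2.2  0.9 -2. ] j [ 0.31  0.37 -0.57 -0.   -0.63  1.07] ->cm [-0.88  0.09  0.03] rv [-0.   -0.    0.03]
t 9.675 pos [ 0.5271 -0.0302 -0.0027] hd -10.47 F [-2.2  0.9 -2. ] j [ 0.31  0.37 -0.57 -0.   -0.63  1.07] ->cm [0.12 0.1  0.03] rv [-0.   -0.    0.03]
```

View pics/w9.png

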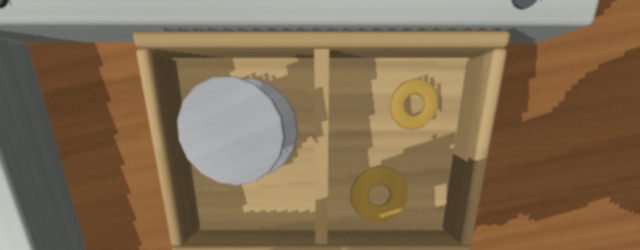

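>>> {"api": "send_rows", "payload": {"plan": [[[0.15,0,0],[0,0,0]],[[0.3,0,0],[0,0,0]],[[0.4,0,0],[0,0,0]]]}}

```text
clock: 10.1
tool_pos: [0.5288, -0.0307, -0.0028]
eef_rot: [0.0, 0.996, -0.092, -0.002]
contact_force: [-13.2, 9.9, 10.6]
opening: 0.0596
```

```bash
python3 - <<'E'
from h import *
import cv2
s=monitor.read_state();print(ws(s['tool_pos']))
to(sw(-.111,-.145,-.003),-10.5)
cv2.imwrite("pics/w10.png",cv2.resize(cams.read_camera("wrist")[:90,100:540],None,fx=1.8,fy=4))
E
```

```text
[-0.11046941 -0.1442126 ]
t 10.1 pos [ 0.5288 -0.0307 -0.0028] hd -10.51 F [-13.2   9.9  10.6] j [ 0.31  0.38 -0.56 -0.   -0.64  1.08] ->cm [-0.05  0.08  0.02] rv [ 0.03  0.2  -0.01]
```

View pics/w10.png

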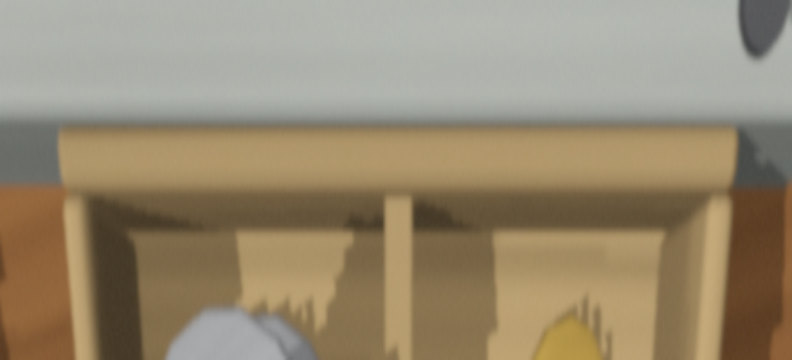

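>>> {"api": "send_rows", "payload": {"plan": [[[-1,0,0],[0,0,0]],[[-2.5,0,0],[0,0,0]],[[-4,0,0],[0,0,0]],[[-4,0,-4],[0,0,0]],[[-4,0,-9],[0,0,0]],[[-4,0,-11],[0,0,0]],[[-4,0,-11],[0,0,0]]]}}

```text
clock: 11.02
tool_pos: [0.4923, -0.0232, 0.1092]
eef_rot: [-0.001, 0.996, -0.091, 0.002]
contact_force: [-0.7, 0.6, 0.5]
opening: 0.0598
```

```bash
python3 - <<'E'
from h import *
import cv2
to(sw(-.05,-.265,.11),-100.5)
cv2.imwrite("pics/w11.png",cams.read_camera("wrist"))
a=cams.read_camera("scene"); cv2.imwrite("pics/s11.png",cv2.resize(a[150:270,270:430],None,fx=5,fy=5,interpolation=2))
E
```

```text
t 11.025 pos [ 0.4923 -0.0232  0.1092] hd -10.45 F [-0.7  0.6  0.5] j [ 0.35  0.16 -0.53  0.   -0.87  1.04] ->cm [ 9.76 12.16 -0.07] rv [-2.800e-01 -9.000e-02  9.005e+01]
```

View pics/w11.png

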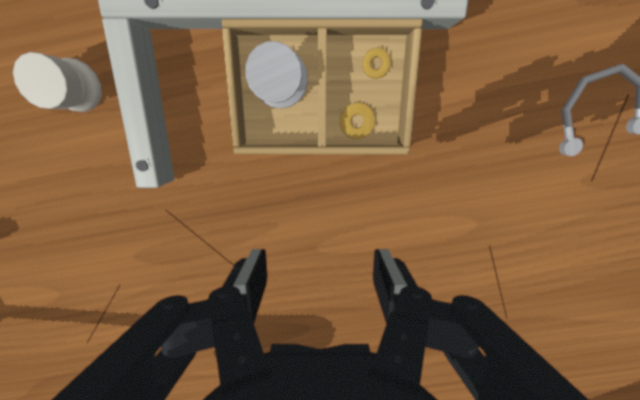

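View pics/s11.png

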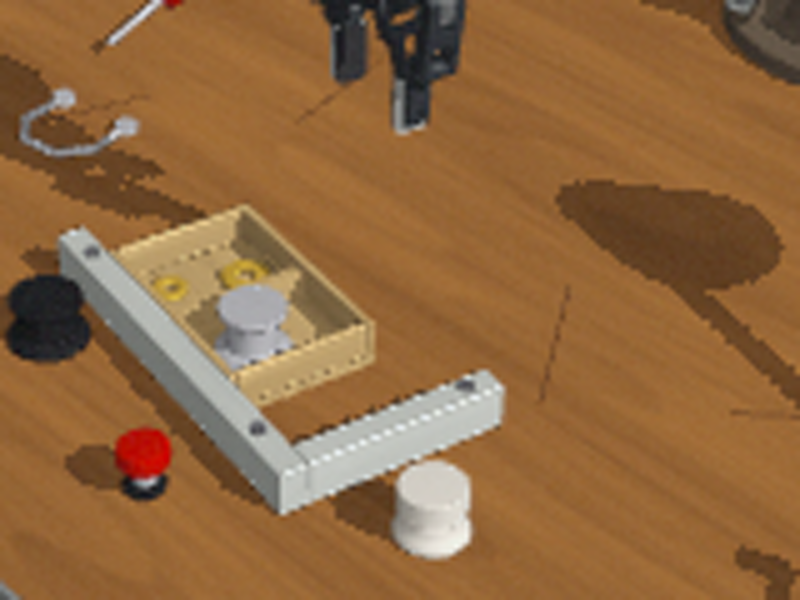

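>>> {"api": "send_rows", "payload": {"plan": [[[1,2,0],[0,0,10]],[[2,4,0],[0,0,20]],[[3.5,6.5,0],[0,0,30]],[[5,9,0],[0,0,40]],[[6.5,11,0],[0,0,50]],[[8,12.2,0],[0,0,60]],[[9.2,12.2,0],[0,0,70]],[[9.8,12.2,0],[0,0,80]]], "gripper": 0.45}}

```text
clock: 12.12
tool_pos: [0.5652, -0.1618, 0.1053]
eef_rot: [-0.001, -0.702, 0.712, 0.001]
contact_force: [-1.2, -0.8, -0.1]
opening: 0.038
```

```bash
python3 - <<'E'
from h import *
to(sw(-.05,-.265,.025),-100.5)
E
```

```text
t 12.125 pos [ 0.5652 -0.1618  0.1053] hd -90.85 F [-1.2 -0.8 -0.1] j [ 0.05  0.31 -0.33 -0.   -0.93 -0.07] ->cm [-0.13 -0.12  8.03] rv [ 0.16 -0.02  9.65]
```

>>> {"api": "send_rows", "payload": {"plan": [[[0,0,2],[0,0,5]],[[-0.1,-0.1,4],[0,0,9.6]],[[-0.1,-0.1,6],[0,0,9.6]],[[-0.1,-0.1,7.5],[0,0,9.6]],[[-0.1,-0.1,8],[0,0,9.6]],[[-0.1,-0.1,8],[0,0,9.6]]]}}

```text
clock: 12.88
tool_pos: [0.5666, -0.1605, 0.027]
eef_rot: [-0.0, -0.642, 0.766, 0.0]
contact_force: [0.1, -0.1, 0.6]
opening: 0.0383
```

```bash
python3 - <<'E'
from h import *
import cv2
to(sw(-.05,-.265,.0),-100.5)
cv2.imwrite("pics/w12.png",cams.read_camera("wrist"))
a=cams.read_camera("scene"); cv2.imwrite("pics/s12.png",cv2.resize(a[150:270,250:410],None,fx=5,fy=5,interpolation=2))
E
```

```text
t 12.875 pos [ 0.5666 -0.1605  0.027 ] hd -100.06 F [ 0.1 -0.1  0.6] j [ 0.06  0.41 -0.41  0.   -0.76 -0.23] ->cm [0.   0.04 2.7 ] rv [ 0.04 -0.02  0.44]
```

View pics/w12.png

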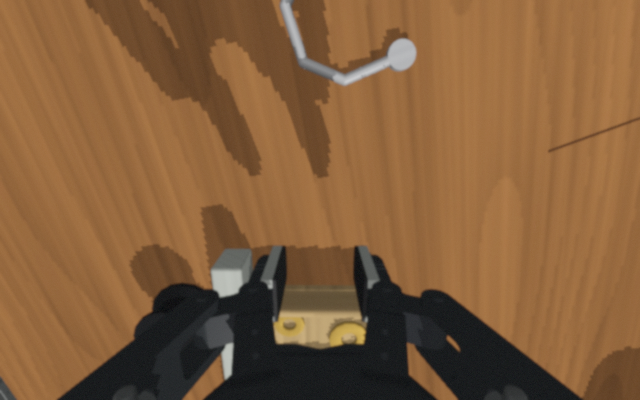

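View pics/s12.png

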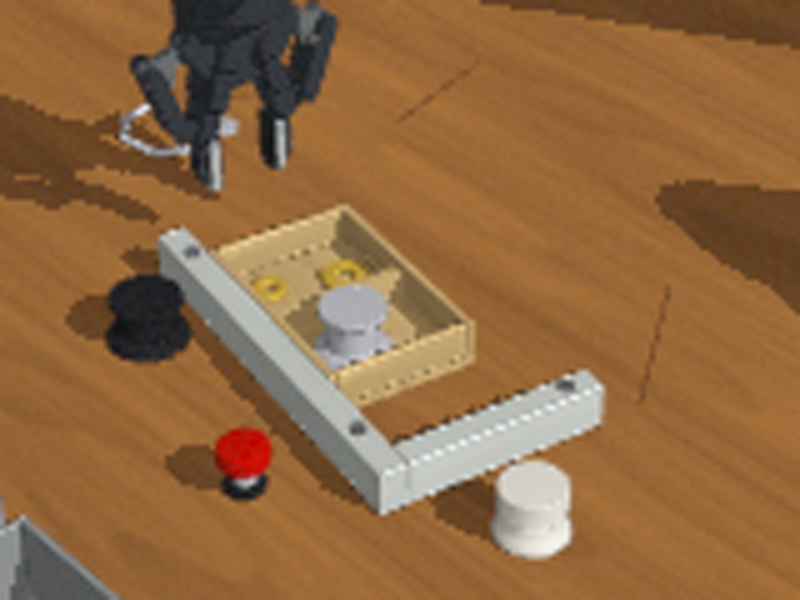

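```bash
python3 - <<'E'
from h import *
s=monitor.read_state();p=s["tool_pos"];R,_=heading(s);j=cams.camera_info("scene")
for y in (-.025,.025):
  print([proj(j,p+R@[0,y,z]).round(1).tolist() for z in (-.02,-.01,0,.01)])
print(ws(p))
E
```

```text
[[[291.3, 185.0]], [[291.5, 187.7]], [[291.6, 190.3]], [[291.8, 192.9]]]
[[[305.1, 180.4]], [[305.2, 183.0]], [[305.3, 185.6]], [[305.4, 188.2]]]
[-0.0489045  -0.26480303]
```

>>> {"api": "send_rows", "payload": {"plan": [[[0,0,1],[0,0,0.4]],[[0,0,1.8],[0,0,0.4]],[[0,0,2.2],[0,0,0.4]],[[0,0,2.5],[0,0,0.4]],[[-0.8,0,2.6],[0,0,0.4]],[[-1.6,0,2.6],[0,0,0.4]],[[-2.4,0,2.6],[0,0,0.4]],[[-3.0,0,2.6],[0,0,0.4]]]}}

```text
clock: 13.98
tool_pos: [0.5723, -0.1302, 0.0015]
eef_rot: [0.0, -0.64, 0.768, -0.0]
contact_force: [-0.8, -0.6, 0.2]
opening: 0.0386
```

```bash
python3 - <<'E'
from h import *
import cv2
print(ws(monitor.read_state()["tool_pos"]))
to(sw(-.05,-.161,.0),-100.5)
a=cams.read_camera("scene"); cv2.imwrite("pics/s13.png",cv2.resize(a[150:270,250:410],None,fx=5,fy=5,interpolation=2))
E
```

```text
[-0.04947037 -0.23405546]
t 13.975 pos [ 0.5723 -0.1302  0.0015] hd -100.44 F [-0.8 -0.6  0.2] j [ 0.11  0.44 -0.43  0.   -0.7  -0.29] ->cm [-7.31  0.04  0.15] rv [-0.02  0.    0.06]
```

View pics/s13.png

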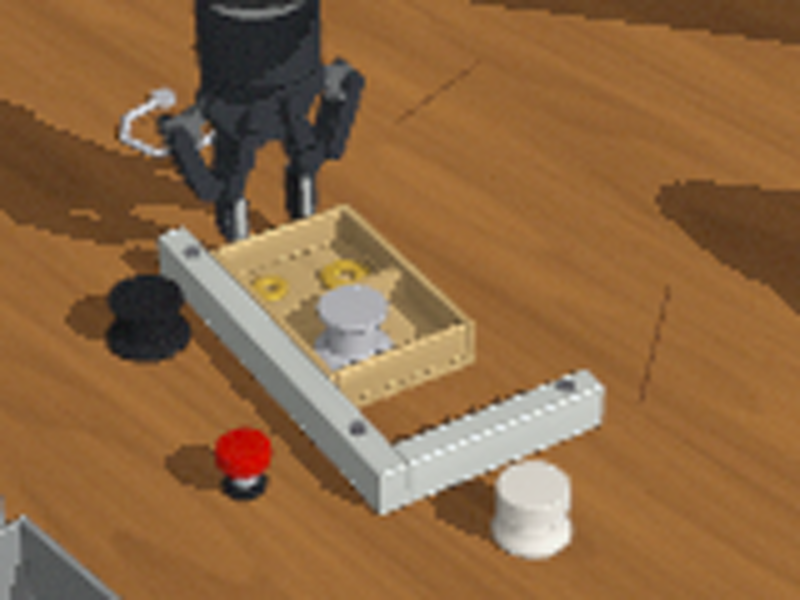

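>>> {"api": "send_rows", "payload": {"plan": [[[-0.4,0,0],[0,0,0]],[[-0.8,0,0],[0,0,0]],[[-1.3,0,0],[0,0,0]],[[-1.8,0,0],[0,0,0]],[[-2.3,0,0],[0,0,0]],[[-2.8,0,0],[0,0,0]],[[-3.3,0,0],[0,0,0]],[[-3.8,0,0],[0,0,0]]]}}

```text
clock: 15.02
tool_pos: [0.579, -0.0933, 0.0013]
eef_rot: [-0.0, -0.64, 0.769, -0.0]
contact_force: [-1.0, -5.3, 1.3]
opening: 0.0384
```

```bash
python3 - <<'E'
from h import *
import cv2
print(ws(monitor.read_state()["tool_pos"]))
to(sw(-.05,-.161,.0),-100.5)
a=cams.read_camera("scene"); cv2.imwrite("pics/s14.png",cv2.resize(a[150:270,250:410],None,fx=5,fy=5,interpolation=2))
E
```

```text
[-0.04964027 -0.19657604]
t 15.025 pos [ 0.579  -0.0933  0.0013] hd -100.47 F [-1.  -5.3  1.3] j [ 0.17  0.44 -0.43  0.   -0.7  -0.36] ->cm [-3.56  0.03  0.13] rv [ 0.   -0.    0.03]
```

View pics/s14.png

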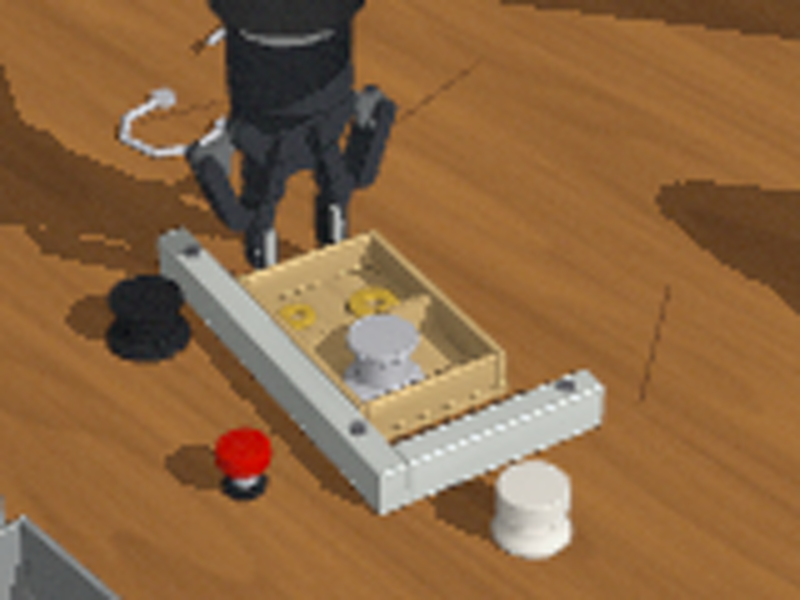

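Sliding nicely along the rail, spool upright. Continue to just short of the arm.

>>> {"api": "send_rows", "payload": {"plan": [[[-0.5,0,0],[0,0,0]],[[-1.0,0,0],[0,0,0]],[[-1.5,0,0],[0,0,0]],[[-2.0,0,0],[0,0,0]],[[-2.5,0,0],[0,0,0]],[[-2.9,0,0],[0,0,0]],[[-3.1,0,0],[0,0,0]],[[-3.2,0,0],[0,0,0]]]}}

```text
clock: 16.08
tool_pos: [0.5847, -0.0621, 0.0013]
eef_rot: [-0.0, -0.64, 0.769, 0.0]
contact_force: [-1.3, -5.5, 3.8]
opening: 0.0385
```

>>> {"api": "send_rows", "payload": {"plan": [[[-0.15,0,0],[0,0,0]],[[-0.3,0,0],[0,0,0]]]}}

```text
clock: 16.32
tool_pos: [0.5852, -0.0593, 0.0013]
eef_rot: [-0.0, -0.64, 0.769, 0.0]
contact_force: [-1.1, -7.8, 2.5]
opening: 0.0387
```

```bash
python3 - <<'E'
from h import *
import cv2
print(ws(monitor.read_state()["tool_pos"]))
to(sw(-.05,-.161,.0),-100.5)
a=cams.read_camera("scene"); cv2.imwrite("pics/s15.png",cv2.resize(a[150:270,250:410],None,fx=5,fy=5,interpolation=2))
a=cams.read_camera("top"); cv2.imwrite("pics/t15.png",cv2.resize(a[150:270,230:390],None,fx=5,fy=5,interpolation=2))
E
```

```text
[-0.04978211 -0.16200702]
t 16.325 pos [ 0.5852 -0.0593  0.0013] hd -100.48 F [-1.1 -7.8  2.5] j [ 0.23  0.44 -0.43  0.   -0.7  -0.41] ->cm [-0.1   0.02  0.13] rv [ 0.01 -0.01  0.02]
```

View pics/s15.png

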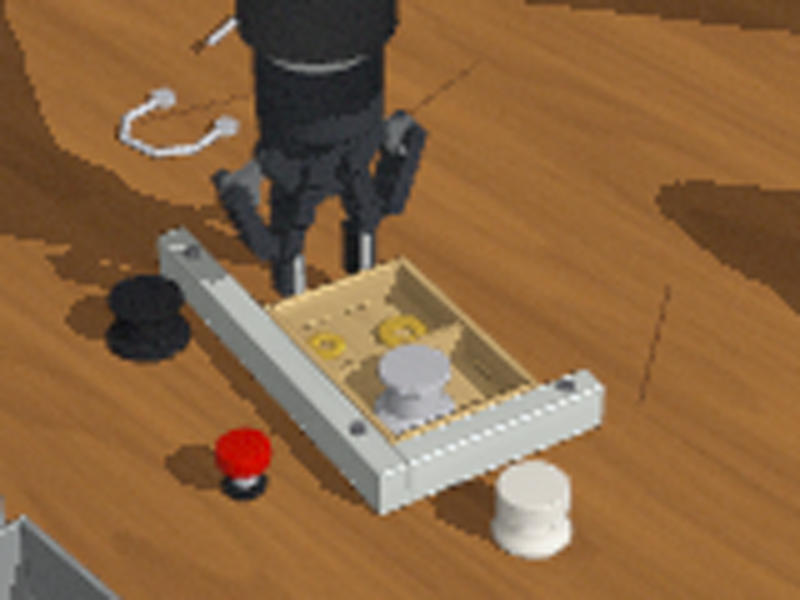

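View pics/t15.png

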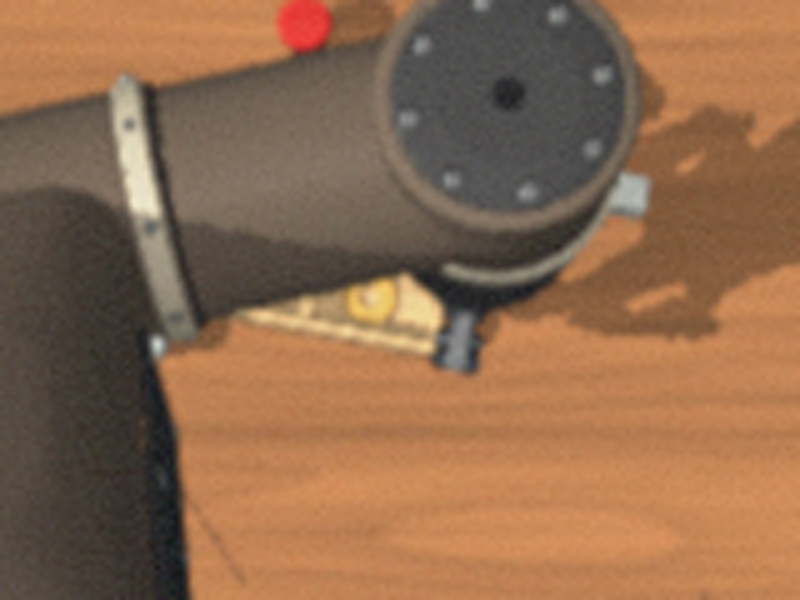

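>>> {"api": "send_rows", "payload": {"plan": [[[-0.1,0,0],[0,0,0]],[[-0.2,0,0],[0,0,0]]]}}

```text
clock: 16.68
tool_pos: [0.585, -0.059, 0.0013]
eef_rot: [-0.001, -0.64, 0.769, -0.0]
contact_force: [-0.6, -18.5, 2.9]
opening: 0.0383
```

>>> {"api": "send_rows", "payload": {"plan": [[[1,0,0],[0,0,0]],[[2.5,0,0],[0,0,0]],[[4,0,0],[0,0,0]],[[4,0,-4],[0,0,0]],[[4,0,-9],[0,0,0]],[[4,0,-11],[0,0,0]],[[4,0,-11],[0,0,0]]]}}

```text
clock: 17.55
tool_pos: [0.5795, -0.0969, 0.1133]
eef_rot: [0.002, -0.639, 0.769, -0.001]
contact_force: [0.5, -0.1, -0.8]
opening: 0.0381
```

```bash
python3 - <<'E'
from h import *
import cv2
to(sw(-.155,-.075,.11),-10.5)
a=cams.read_camera("scene"); cv2.imwrite("pics/s16.png",cv2.resize(a[150:270,250:410],None,fx=5,fy=5,interpolation=2))
E
```

```text
t 17.55 pos [ 0.5795 -0.0969  0.1133] hd -100.49 F [ 0.5 -0.1 -0.8] j [ 0.17  0.3  -0.33 -0.   -0.94 -0.35] ->cm [-12.51  10.65   0.31] rv [ -0.24  -0.11 -89.99]
```

View pics/s16.png

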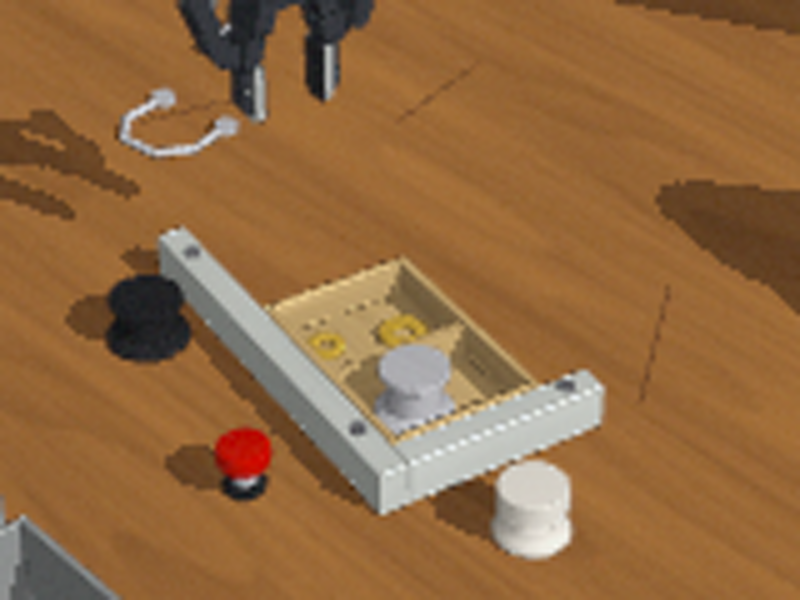

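Now around to the near side for a final nudge and a close look.

>>> {"api": "send_rows", "payload": {"plan": [[[-1,2,0],[0,0,-10]],[[-2.5,4,0],[0,0,-20]],[[-4,6.5,0],[0,0,-30]],[[-6,8.5,0],[0,0,-40]],[[-8,10.6,0],[0,0,-50]],[[-10,10.6,0],[0,0,-60]],[[-11.5,10.6,0],[0,0,-70]],[[-12.5,10.6,0],[0,0,-80]]]}}

```text
clock: 18.6
tool_pos: [0.4962, 0.0459, 0.11]
eef_rot: [0.0, 0.985, -0.175, -0.001]
contact_force: [0.6, 0.4, 0.6]
opening: 0.0384
```

>>> {"api": "send_rows", "payload": {"plan": [[[0,0,0],[0,0,-10]],[[0,0,0],[0,0,-10]]]}}

```text
clock: 18.85
tool_pos: [0.4961, 0.0453, 0.1101]
eef_rot: [0.0, 0.996, -0.092, -0.001]
contact_force: [1.0, -0.5, -0.6]
opening: 0.0383
```

```bash
python3 - <<'E'
from h import *
import cv2
print(ws(monitor.read_state()["tool_pos"]))
to(sw(-.145,-.075,.001),-10.5)
cv2.imwrite("pics/w17.png",cams.read_camera("wrist"))
E
```

```text
[-0.15644449 -0.07542175]
t 18.85 pos [0.4961 0.0453 0.1101] hd -10.54 F [ 1.  -0.5 -0.6] j [ 0.49  0.17 -0.52 -0.   -0.89  0.9 ] ->cm [ 1.16 -0.05 10.91] rv [ 0.06  0.11 -0.04]
```

View pics/w17.png

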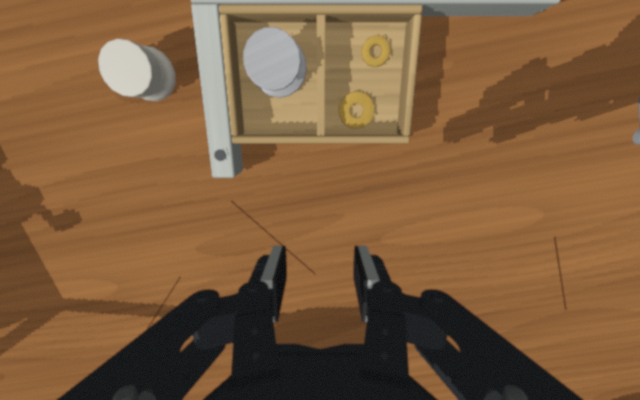

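>>> {"api": "send_rows", "payload": {"plan": [[[0,0,5],[0,0,0]],[[0,0,9],[0,0,0]],[[0,0,10.5],[0,0,0]],[[1,0,10.9],[0,0,0]],[[2,0,10.9],[0,0,0]],[[3,0,10.9],[0,0,0]],[[3.8,0,10.9],[0,0,0]],[[4.3,0,10.9],[0,0,0]]]}}

```text
clock: 19.9
tool_pos: [0.54, 0.0378, 0.0027]
eef_rot: [-0.0, 0.996, -0.092, 0.0]
contact_force: [-0.2, -0.1, -0.5]
opening: 0.0389
```

```bash
python3 - <<'E'
from h import *
import cv2
print(ws(monitor.read_state()["tool_pos"]))
to(sw(-.11,-.075,.001),-10.5)
cv2.imwrite("pics/w18.png",cams.read_camera("wrist"))
E
```

```text
[-0.11198522 -0.07487272]
t 19.9 pos [0.54   0.0378 0.0027] hd -10.5 F [-0.2 -0.1 -0.5] j [ 0.43  0.38 -0.54  0.   -0.65  0.96] ->cm [0.2  0.01 0.17] rv [-0.03 -0.04 -0.  ]
```

View pics/w18.png

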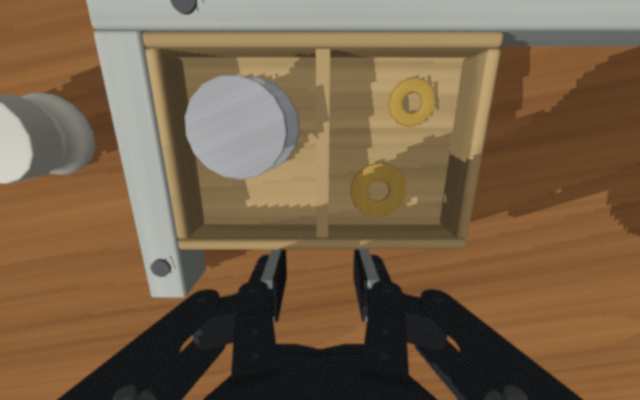

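Already snug on both bars; a gentle nudge.

>>> {"api": "send_rows", "payload": {"plan": [[[0.1,0,0],[0,0,0]],[[0.2,0,0],[0,0,0]],[[0.3,0,0],[0,0,0]]]}}

```text
clock: 20.32
tool_pos: [0.5411, 0.0372, 0.0022]
eef_rot: [0.0, 0.996, -0.091, -0.001]
contact_force: [-5.9, 2.6, 5.3]
opening: 0.0383
```

>>> {"api": "send_rows", "payload": {"plan": [[[0.1,0,0],[0,0,0]],[[0.2,0,0],[0,0,0]]]}}

```text
clock: 20.58
tool_pos: [0.5413, 0.0369, 0.0021]
eef_rot: [0.0, 0.996, -0.092, -0.002]
contact_force: [-13.2, 7.2, 11.8]
opening: 0.0379
```

```bash
python3 - <<'E'
from h import *
print(ws(monitor.read_state()["tool_pos"]))
E
```

```text
[-0.1104681  -0.07544967]
```

>>> {"api": "send_rows", "payload": {"plan": [[[-0.6,0,0],[0,0,0]],[[-2,0,0],[0,0,0]],[[-4,0,0],[0,0,0]],[[-4,0,-4],[0,0,0]],[[-4,0,-8],[0,0,0]],[[-4,0,-8],[0,0,0]]]}}

```text
clock: 21.32
tool_pos: [0.5063, 0.0451, 0.0854]
eef_rot: [-0.001, 0.996, -0.091, 0.003]
contact_force: [0.7, 0.0, -0.6]
opening: 0.0382
```

```bash
python3 - <<'E'
from h import *
import cv2
to(sw(-.11,-.075,.001),-10.5)
a=cams.read_camera("wrist");cv2.imwrite("pics/w19.png",cv2.resize(a[0:180,150:450],None,fx=2.6,fy=2.6,interpolation=2))
i=cams.camera_info("wrist")
a=cams.read_camera("scene"); cv2.imwrite("pics/s19.png",cv2.resize(a[170:260,290:380],None,fx=6.5,fy=6.5,interpolation=2))
E
```

```text
t 21.325 pos [0.5063 0.0451 0.0854] hd -10.43 F [ 0.7  0.  -0.6] j [ 0.48  0.21 -0.53  0.   -0.82  0.91] ->cm [3.59 0.16 8.46] rv [-0.2  -0.31  0.07]
```

View pics/w19.png

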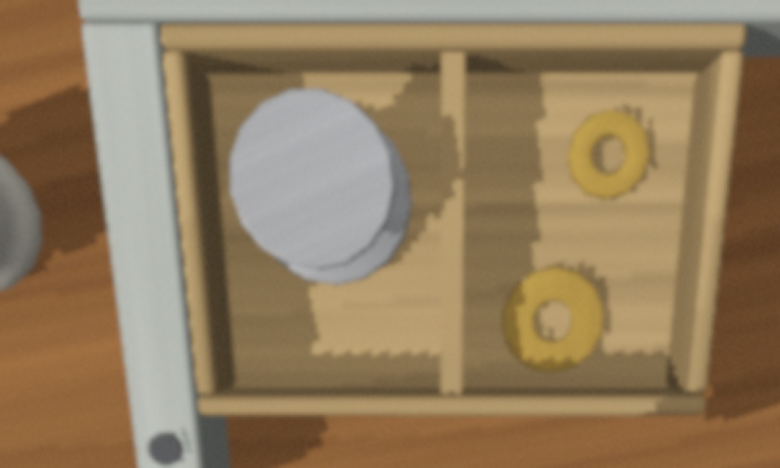

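View pics/s19.png

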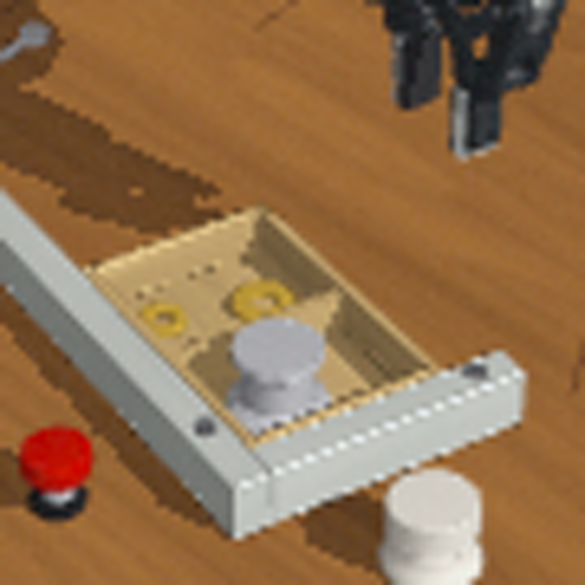

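```bash
python3 - <<'E'
from h import *
to(sw(-.05,-.205,.1),-100.5)
E
```

```text
t 21.425 pos [0.5043 0.0443 0.0825] hd -10.48 F [-0.4 -0.4  0.3] j [ 0.48  0.22 -0.53 -0.   -0.82  0.91] ->cm [ 9.82 13.01 -1.75] rv [-8.000e-02  1.000e-02  9.002e+01]
```

>>> {"api": "send_rows", "payload": {"plan": [[[1,2,-2],[0,0,10]],[[2,4,-2.5],[0,0,20]],[[3.5,6.5,-2.5],[0,0,30]],[[5,9,-2.5],[0,0,40]],[[6.5,11,-2.5],[0,0,50]],[[8,13,-2.5],[0,0,60]],[[9.2,13,-2.5],[0,0,70]],[[9.8,13,-2.5],[0,0,80]]]}}

```text
clock: 22.42
tool_pos: [0.5768, -0.102, 0.1053]
eef_rot: [-0.001, -0.702, 0.712, 0.001]
contact_force: [-0.2, -0.2, -0.4]
opening: 0.0384
```

```bash
python3 - <<'E'
from h import *
print(ws(monitor.read_state()["tool_pos"]))
to(sw(-.05,-.205,.0013),-100.5)
E
```

```text
[-0.05020477 -0.20550893]
t 22.425 pos [ 0.5768 -0.102   0.1053] hd -90.86 F [-0.2 -0.2 -0.4] j [ 0.16  0.31 -0.33 -0.   -0.93 -0.17] ->cm [-0.05 -0.06 10.4 ] rv [ 0.16 -0.03  9.64]
```

>>> {"api": "send_rows", "payload": {"plan": [[[0,-0.1,2],[0,0,5]],[[0,-0.1,5],[0,0,9.6]],[[0,-0.1,8],[0,0,9.6]],[[0,-0.1,9.6],[0,0,9.6]],[[0,-0.1,10.3],[0,0,9.6]],[[0,-0.1,10.4],[0,0,9.6]],[[0,-0.1,10.4],[0,0,9.6]]]}}

```text
clock: 23.3
tool_pos: [0.5791, -0.1014, 0.0041]
eef_rot: [0.001, -0.642, 0.766, -0.0]
contact_force: [0.1, -1.0, 0.2]
opening: 0.0384
```

```bash
python3 - <<'E'
from h import *
print(ws(monitor.read_state()["tool_pos"]))
to(sw(-.05,-.1615,.0013),-100.5)
E
```

```text
[-0.04804432 -0.20450938]
t 23.3 pos [ 0.5791 -0.1014  0.0041] hd -100.06 F [ 0.1 -1.   0.2] j [ 0.16  0.44 -0.43  0.   -0.71 -0.33] ->cm [-4.3   0.16  0.28] rv [-0.07  0.02  0.44]
```

>>> {"api": "send_rows", "payload": {"plan": [[[-0.8,0.1,0.2],[0,0,0.4]],[[-1.8,0.1,0.2],[0,0,0.4]],[[-2.8,0.1,0.2],[0,0,0.4]],[[-3.5,0.1,0.2],[0,0,0.4]],[[-3.9,0.1,0.2],[0,0,0.4]],[[-4.1,0.1,0.2],[0,0,0.4]],[[-4.2,0.1,0.2],[0,0,0.4]]]}}

```text
clock: 24.18
tool_pos: [0.5848, -0.0599, 0.0013]
eef_rot: [-0.0, -0.64, 0.769, 0.0]
contact_force: [0.3, 0.3, 0.7]
opening: 0.0386
```

>>> {"api": "send_rows", "payload": {"plan": [[[-0.1,0,0],[0,0,0]],[[-0.2,0,0],[0,0,0]]]}}

```text
clock: 24.42
tool_pos: [0.5847, -0.0591, 0.0013]
eef_rot: [-0.001, -0.639, 0.769, -0.0]
contact_force: [0.7, -10.2, -0.1]
opening: 0.0383
```

```bash
python3 - <<'E'
from h import *
print(ws(monitor.read_state()["tool_pos"]))
to(sw(-.05,-.1615,.0013),-100.5)
E
```

```text
[-0.05030536 -0.16193982]
t 24.425 pos [ 0.5847 -0.0591  0.0013] hd -100.49 F [  0.7 -10.2  -0.1] j [ 0.23  0.44 -0.43  0.   -0.7  -0.42] ->cm [-0.04 -0.03 -0.  ] rv [ 0.05 -0.08  0.01]
```

>>> {"api": "send_rows", "payload": {"plan": [[[-0.1,0,0],[0,0,0]],[[-0.1,0,0],[0,0,0]]]}}

```text
clock: 24.68
tool_pos: [0.5847, -0.0591, 0.0013]
eef_rot: [-0.001, -0.639, 0.769, -0.0]
contact_force: [0.1, -12.0, -0.1]
opening: 0.0384
```

>>> {"api": "send_rows", "payload": {"plan": [[[0.5,0,0],[0,0,0]],[[2,0,0],[0,0,0]],[[4,0,0],[0,0,0]],[[4,0,-4],[0,0,0]],[[4,0,-9],[0,0,0]],[[4,0,-13],[0,0,0]],[[4,0,-15],[0,0,0]]]}}

```text
clock: 25.55
tool_pos: [0.5788, -0.0974, 0.1541]
eef_rot: [0.002, -0.639, 0.769, -0.001]
contact_force: [0.1, 0.3, -0.0]
opening: 0.0383
```

```bash
python3 - <<'E'
from h import *
to(sw(-.17,-.095,.13),-10.5)
E
```

```text
t 25.55 pos [ 0.5788 -0.0974  0.1541] hd -100.5 F [ 0.1  0.3 -0. ] j [ 0.17  0.26 -0.28  0.   -1.03 -0.35] ->cm [-10.57  12.09   2.38] rv [ -0.2   -0.11 -90.  ]
```

>>> {"api": "send_rows", "payload": {"plan": [[[4,1,-2],[0,0,0]],[[8,3,-3],[0,0,0]],[[12,5,-3],[0,0,0]],[[15,8,-3],[0,0,0]],[[18,10,-3],[0,0,0]],[[18,10,-3],[0,0,0]]]}}

```text
clock: 26.3
tool_pos: [0.4449, -0.257, 0.1816]
eef_rot: [0.0, -0.638, 0.77, -0.0]
contact_force: [0.8, -0.1, -0.3]
opening: 0.0384
```

```bash
python3 - <<'E'
from h import *
import cv2
to(sw(-.17,-.095,.13),-10.5)
a=cams.read_camera("top");cv2.imwrite("pics/t20.png",a);cv2.imwrite("pics/t20c.png",cv2.resize(a[130:270,220:420],None,fx=4,fy=4,interpolation=2))
a=cams.read_camera("scene"); cv2.imwrite("pics/s20.png",a)
E
```

```text
t 26.3 pos [ 0.4449 -0.257   0.1816] hd -100.65 F [ 0.8 -0.1 -0.3] j [-0.14  0.12 -0.39 -0.   -1.06 -0.04] ->cm [-28.7    1.9    5.16] rv [-2.000e-02 -0.000e+00 -9.015e+01]
```

View pics/t20c.png

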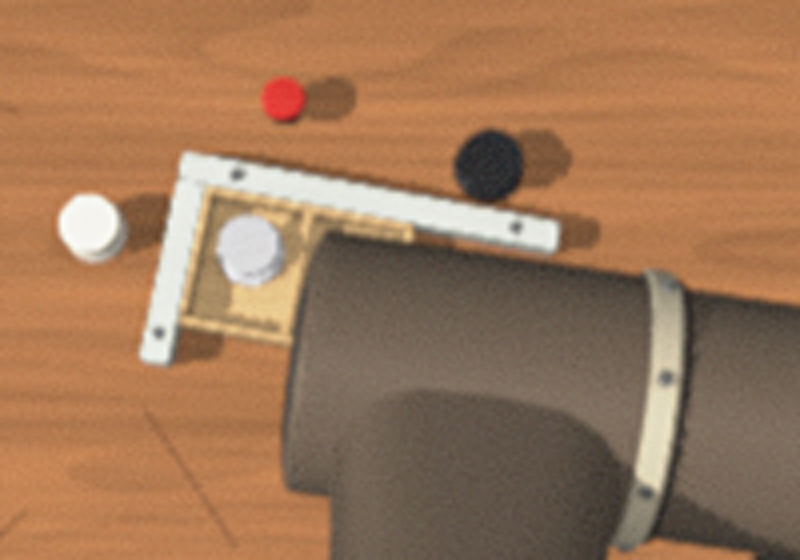

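View pics/s20.png

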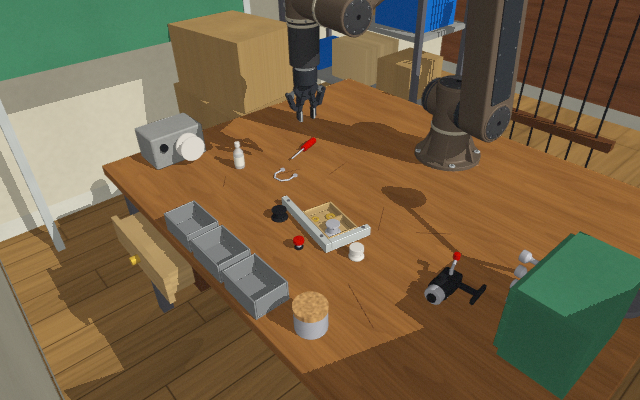

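```bash
python3 -c "
from plant import ctrl
print(ctrl.job_done())"
```

```text
the job is handed in; nothing more can be done
None
```

The tray is seated in the corner stop, flush against both the back rail and the side arm, and the job was handed in at about 26 s. I did it with the open fingers from outside: first the near side onto the rail, turning the tray square on the way. Then I slid it along the rail onto the arm and gave each side one light nudge.

**Seating:** both nudges met firm resistance at about 12–15 N, within about 0.3 mm of where each first push had stopped.

**Pictures:** the last ones show the tray tight in the corner. The spool is upright, the washers are in their compartment, and the other things on the bench show no visible movement. The arm partly hid the tray in the final top view. I judged the right half from the scene camera and an earlier wrist picture, which showed at most a hairline (under about 1 mm) along the arm before the final nudge.

**One misjudgement:** on the first approach the fingertips stood about 26 mm higher than the given figure (11 mm ahead of the TCP) put them. They passed just above the near wall without touching or moving the tray. I backed off and lowered them before pushing.

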